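Dip the pump's gauge rod and hold it up for reading

TASK

Check the bench vacuum pump with its gauge rod: lift the rod off its rest, slide it tip first into the slanted guide tube on the pump until the collar stops on the tube's rim, without ramming it, and draw it right out again. Then bring the rod level with its tip under the middle of the stand magnifier's lens, about 5 cm below the lens, without touching the magnifier, and finish there still holding the rod steady, not putting it down or letting go. Leave the beaker, the amber bottle and the steel can where they stand.

Things in the scene. Friction and masses are not known exactly. Their poses are not given: they have to be found in the camera images.
- gauge: Loose gauge rod, about 0.12 kg, lying level on its rest. Origin at the centre of its square black ribbed handle, +x along the rod to the tip, z up at the start, y across. Along x: handle -45 to +45 mm (18 x 18 mm section), steel collar disc of 28 mm diameter +48 to +56, round steel shaft of 8 mm diameter to the rounded tip at +156. Grip the handle's middle across y; it lifts straight up.
- gauge_tip (a point): The end of the rod's shaft (on its axis, 156 mm from the handle's centre).
- gauge_collar (a point): Centre of the collar's front face (the face toward the tip), on the axis, 100 mm behind the tip; this face stops on the guide tube's rim.
- rest: Fixed low rest: aluminium base 205 x 60 x 8 mm with two notched grey posts; origin on the worktop under the handle's centre, +x toward the rod's tip. Holds the rod's axis 60 mm above the worktop. Posts (8 mm thick): at x = -38 mm, 34 wide, 61 high, under the handle's rear end; at x = +110 mm, 28 wide, 66 high, under the shaft. Between them the handle is free on both sides.
- pump: Fixed grey bench vacuum pump, 120 x 254 mm, up to 130 mm high: base plate, square housing (100 x 80 mm, top at 115 mm), ribbed motor cylinder behind it. Origin on the worktop under the housing; the slanted guide tube rises out of the housing's front, on the +y side; the motor reaches to y = -170 mm.
- guide: The pump's open steel guide tube, fixed, slanting up and outward at 35 degrees above horizontal. Origin at the centre of its open rim, 125 mm above the worktop, 75 mm from the pump's origin toward pump +y. Its +z points out of the tube along its axis (the rod goes in along -z). Bore 14 mm, outside 22 mm diameter; takes the whole 100 mm shaft until the collar meets the rim.
- magnifier: Fixed stand magnifier: dark base plate 76 x 110 x 12 mm (y from -75 to +35 mm), round lens in a level black ring of 68 mm diameter (underside at 172 mm, top at 184 mm), thin post at y = -60 mm, 190 mm high. Origin on the worktop under the lens centre; the +y, +x and -x sides are open.
- focus (a point): Reading point: under the lens centre, 122 mm above the worktop, 50 mm below the lens. The rod's tip belongs here at the end.
- beaker: Clear beaker, 54 mm diameter, 68 mm high, standing loose beside the work; leave alone. Origin under its middle.
- amber_bottle: Small brown bottle with black cap, 44 mm diameter, 85 mm high, loose; leave alone. Origin under its middle.
- steel_can: Plain lidded metal can, 68 mm diameter, 66 mm high, loose; leave alone. Origin under its middle.
Not all that is in view belongs to the job. Leave any green look-alike of the magnifier alone.

How it is judged:
On the way, in this order (a step that is already met when the one before it is completed fails the run):
1. the rod is fully in the guide tube, its collar on the rim (z of gauge_collar in the frame of guide below 0.003 m and distance between gauge_collar and guide below 0.007 m and angle between the x axis of gauge and the z axis of guide, either way round below 0.15 rad), for 0.2 s.
2. the rod is drawn right out of the guide tube (z of gauge_tip in the frame of guide above 0.01 m and contact force between gauge and pump below 0.2 N), for 0.1 s.
At the end, for the whole second after the job is handed in: After seating (collar within 3 mm of the rim) and withdrawing, the hand holds the rod still and level within 0.12 rad, its tip within 15 mm sideways of the lens centre and 30 to 70 mm below the lens (102 to 142 mm above the worktop), touching neither magnifier, pump nor rest (horizontal distance between gauge_tip and focus below 0.015 m and height (world z) of gauge_tip between 0.102 and 0.142 m and angle between gauge's own x axis and vertical between 1.4508 and 1.6908 rad and height (world z) of gauge above 0.08 m and contact force between gauge and the fingers above 1 N and linear speed of gauge below 0.03 m/s and angular speed of gauge below 0.2 rad/s and contact force between gauge and pump below 0.2 N and contact force between gauge and magnifier below 0.2 N and contact force between gauge and rest below 0.2 N); the arm keeps its last pose, push and grip.
It fails at once if the rod is rammed into the pump (over 50 N) (contact force between gauge and pump above 50 N).
It fails at once if the magnifier is struck (over 2 N) (contact force between magnifier and gauge above 2 N or contact force between magnifier and the arm above 2 N or contact force between magnifier and the fingers above 2 N).
It fails at once if a bystander is moved over 20 mm or tipped (distance of any of beaker, amber_bottle, steel_can from where it was at the start of the episode above 0.02 m or angle between any of beaker, amber_bottle, steel_can's own z axis and vertical above 0.3 rad).
It also fails if it takes over 61 s, if anything falls off the work surface, if the arm or the gripper's body presses on something with over 40 N, if the wrist force passes 120 N, or if a joint passes its speed limit or range.

ROBOT

A 6-joint arm with a two-finger parallel gripper is mounted at the origin on a cart in front of the work surface, level with it; the furniture and walls round the work are solid. World frame = base frame: x ahead of the robot, y to its left, z up, the work surface at z = 0. Lengths are in m, angles in rad, forces in N, time in s.
With the tool pointing down it reaches from about 0.425 to 0.925 m from the base axis. Payload 12.5 kg.
Tool frame: the origin (TCP) lies midway between the tips of the shut fingers; the grasp point (between the pads) lies 19 mm behind it; z points along the fingers, y is the direction in which the jaws open and shut (so a half turn about z gives the same grasp; the last joint's range is limited). The gripper opens to 85 mm and grips with 20 to 120 N. Pads are 22 mm wide; open, the fingers measure 114 mm over their backs; the gripper's body (76 mm by 85 mm) begins 54 mm behind the grasp point. The pads swing forward as they close: fully open they stand 13 mm farther back than shut.
Start: joints at [1.132, 0.491, 1.559, -0, 1.092, -0.106], TCP at [0.204, 0.591, 0.231] pointing down, gripper open.
Joint ranges: [-3.1, 3.1], [-0.84, 2.19], [0.05, 2.79], [-1.13, 4.28], [0.06, 2.93], [-2.69, 2.69]. Speed limits (rad/s): [2.22, 2.22, 2.79, 3.14, 3.14, 3.14].

INTERFACE

Orientations are given as a rotation vector (axis times angle).
In Python, from bench import bot, cams, spotter gives the robot as it stands.
- The arm moves only by the tool apply_moves, never from a script. Its argument "deltas" is a list of rows, each a list of 2 entries, a list of its own where there are three numbers: the shift along the tool's x, y, z in m, then the turn, a rotation vector about the tool's x, y, z in degrees. In form: [[[dx, dy, dz], [ax, ay, az]], ...]. A call has 1 to 8 rows; each row is the pose to reach, as a shift and turn from the pose commanded when the call began, along the tool's axes at that moment; what a row does not reach only later rows make up. A row lasts 1/8 s, in which the tool goes at most 62.5 mm and 10.7 degrees, less where a joint would pass 70% of its speed; a pose out of reach is approached as far as the arm can. A call with a gripper value outside its range is refused whole. "hand" is the opening, from 0 (shut) to 1 (fully open), set as the call begins (left out, the last holds). The fingers move at their own pace and stop on an object; "grip_force" is the grip in N (left out, the last holds). Time passes only in rows, so rows that repeat a pose let the fingers close. It gives the time, the measured TCP pose, the force and the opening at its end, in the units of the state.
- bot.state(): the state, without advancing time (a new reading comes with each control period).
- cams.snapshot(name): name is "side" or "top" or "wrist"; returns the picture (420x560x3 uint8, blue, green, red); there is no depth.
- cams.camera_info(name): a dict with "camera_matrix" (3x3 intrinsics, pixels), "R" (3x3) and "t" (3): a world point X has camera coordinates R X + t. Camera axes: x right, y down, z forward; pixel columns grow to the right and rows downward; lengths in m; the calibration is good to about 2 mm. A picture is of the moment at which its call begins: read the wrist's pose just before it. camera_info takes no time and is no camera call; for the wrist camera it gives the pose at the moment of the call.
- bot.close_job(): hands the job in, once; it reports no verdict.
Trained networks look in the newest picture that a camera, given by its name, has taken for a name from the list of things; names that differ only in an ending like _2 or _b are one class to them, and where a whole thing is asked for, a point or a joint stands for the part that bears it (a point fixed in the world has none). Each returns a list of dicts, best first, with "score" (0 to 1); they miss things now and then, are a little off and sometimes report something else, mostly with a low value. They report only what shows in the picture. A call takes as long as a camera call. They do not tell look-alikes from the thing itself.
- spotter.spot_in(camera, name): "box" ([centre column, centre row, width, height] in pixels, round what is visible of it).
- spotter.tip_of(camera, name): "location" ([column, row] in pixels: a listed point, or the origin of a listed thing).
The state is a dict: "time": time; "joint_pos": joint angles; "joint_vel": joint speeds; "joint_efforts": joint torques, N m; "eef_pos": TCP position; "orientation": TCP orientation; "wrist_force": force on the tool from outside, world axes, zero at the start; "torque": the same for the moment, N m; "width": finger opening in m.
Only numpy, scipy, OpenCV 4.12 (cv2) and the standard library are available. Lean on these libraries where they do the work, as an engineer would, in place of code of your own. Each camera call takes 0.05 s, during which the arm holds its last target.

## Working session

There is one attempt and no reset: what is moved stays moved. The work goes in short steps, Python scripts to look and compute and a tool call to move; the robot and the scene stay as the last step left them, time stands still between calls to the robot, and variables do not carry over. Pictures are saved under pics/ and viewed, and the job is handed in when it is done.

Besides the shell and the picture viewer there is one more tool, called after "Emit:" by a JSON object that holds its "name" and its "arguments". apply_moves: Moves the arm, as the interface text tells. Its arguments: {"type":"object","properties":{"deltas":{"type":"array"},"hand":{"type":"number"},"grip_force":{"type":"number"}},"required":["deltas"]}

```bash
mkdir -p pics; ls; python3 - <<'E'
from bench import bot,cams,spotter
import cv2,numpy as np
print(bot.state())
for c in ['side','top','wrist']:
    im=cams.snapshot(c); cv2.imwrite(f'pics/{c}0.png',im)
    i=cams.camera_info(c); print(c,np.round(i['camera_matrix'],1).tolist(),np.round(i['R'],4).tolist(),np.round(i['t'],4).tolist())
    if c!='wrist':
        for n in ['gauge','gauge_tip','gauge_collar','rest','pump','guide','magnifier','beaker','amber_bottle','steel_can']:
            r=spotter.tip_of(c,n); print(c,n,[(np.round(d['location'],1).tolist(),round(d['score'],2)) for d in r[:3]])
E
```

```text
pics
{'time': 0.0, 'joint_pos': array([ 1.13238360e+00,  4.91570670e-01,  1.55950092e+00,  2.30116461e-06,
        1.09171385e+00, -1.05639234e-01]), 'joint_vel': array([-0.00202235,  0.00013983,  0.00026997,  0.00217768,  0.00047955,
       -0.00115075]), 'joint_efforts': array([-4.40739677e-03, -6.18458748e+01, -2.61587638e+01, -2.60862371e-04,
        4.14270980e-03, -6.07445443e-06]), 'eef_pos': array([0.20405906, 0.59048138, 0.23070312]), 'orientation': array([-5.20259000e-01, -3.09788732e+00,  1.80367812e-03]), 'wrist_force': array([-0.61802767,  0.14249966, -0.44531358]), 'torque': array([-0.0073077 ,  0.01786477, -0.01009179]), 'width': 0.08546762998766362}
side [[454.2, 0.0, 280.0], [0.0, 454.2, 209.8], [0.0, 0.0, 1.0]] [[0.9933, -0.1147, 0.0126], [-0.0306, -0.3671, -0.9297], [0.1112, 0.9231, -0.3682]] [-0.5962, 0.0787, 1.2009]
side gauge [([223.8, 187.5], 0.63)]
side gauge_tip [([273.8, 193.1], 0.62)]
side gauge_collar [([244.6, 186.7], 0.55)]
side rest [([224.3, 203.8], 0.58), ([261.8, 322.5], 0.55)]
side pump [([261.6, 322.7], 0.73)]
side guide [([272.8, 251.3], 0.62), ([
[... 254 characters left out ...]
 [0.0, 0.0, 1.0]] [[0.026, -0.9997, -0.0027], [-0.9955, -0.0256, -0.0915], [0.0914, 0.0051, -0.9958]] [-0.1133, 0.5587, 1.5975]
top gauge []
top gauge_tip [([186.3, 197.2], 0.69)]
top gauge_collar [([183.3, 230.5], 0.67)]
top rest [([181.4, 248.2], 0.92)]
top pump [([384.5, 229.2], 0.63), ([183.6, 247.6], 0.36)]
top guide [([370.0, 220.5], 0.42)]
top magnifier [([314.5, 257.3], 0.91), ([261.8, 252.1], 0.82)]
top beaker [([311.0, 168.6], 0.8)]
top amber_bottle [([225.1, 179.8], 0.52)]
top steel_can [([360.8, 173.1], 0.6)]
wrist [[323.6, 0.0, 278.3], [0.0, 323.6, 212.3], [0.0, 0.0, 1.0]] [[0.3279, 0.9447, 0.0008], [0.9095, -0.316, 0.2702], [0.2555, -0.0878, -0.9628]] [-0.6246, -0.0344, 0.3782]
```

View pics/side0.png

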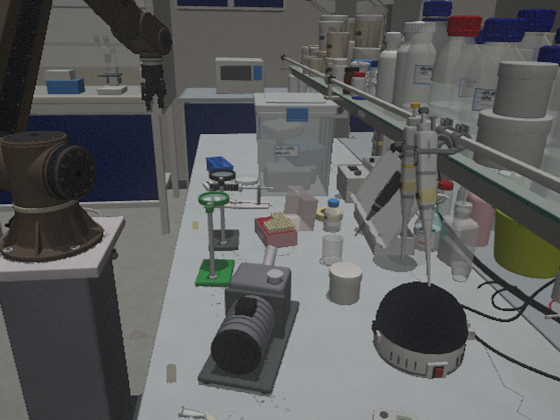

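View pics/top0.png

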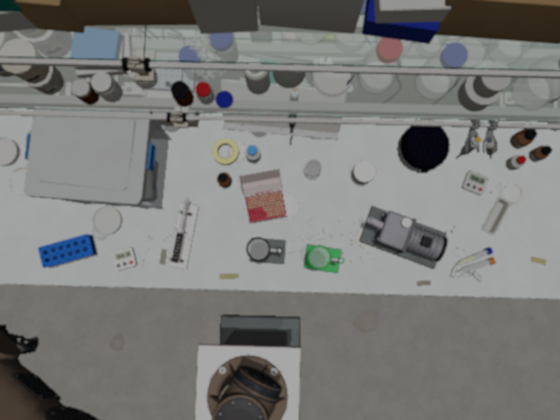

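View pics/wrist0.png

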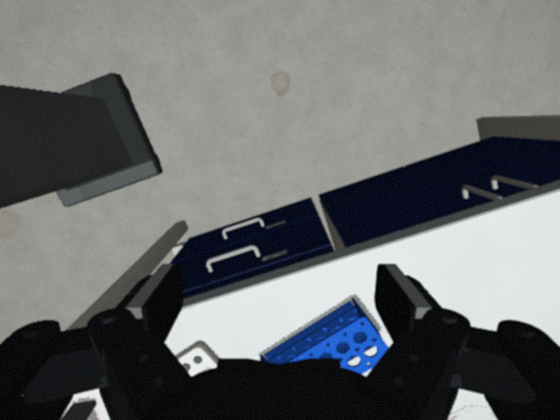

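```bash
python3 - <<'E'
import cv2
t=cv2.imread('pics/top0.png')
cv2.imwrite('pics/top_crop_a.png',cv2.resize(t[185:285,150:290],None,fx=5.5,fy=5.5,interpolation=cv2.INTER_CUBIC))
cv2.imwrite('pics/top_crop_b.png',cv2.resize(t[180:285,295:455],None,fx=5,fy=5,interpolation=cv2.INTER_CUBIC))
s=cv2.imread('pics/side0.png')
cv2.imwrite('pics/side_crop.png',cv2.resize(s[150:300,180:360],None,fx=4,fy=4,interpolation=cv2.INTER_CUBIC))
E
```

```text
(no output)
```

View pics/top_crop_a.png

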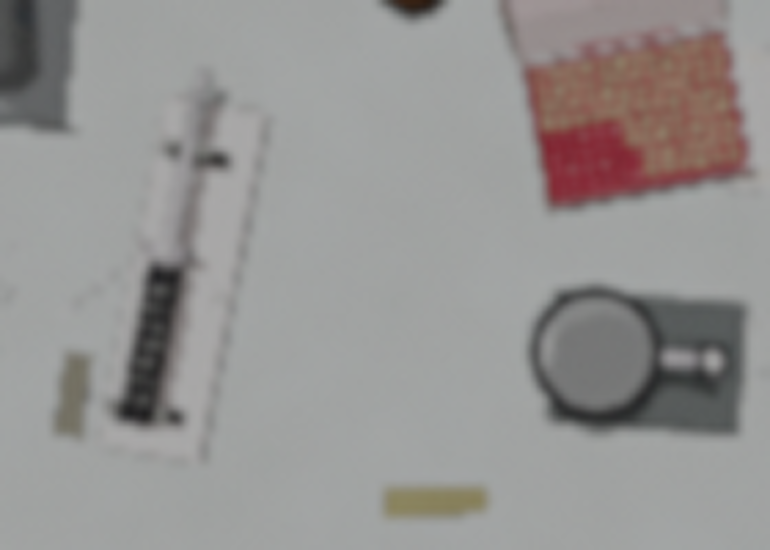

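View pics/top_crop_b.png

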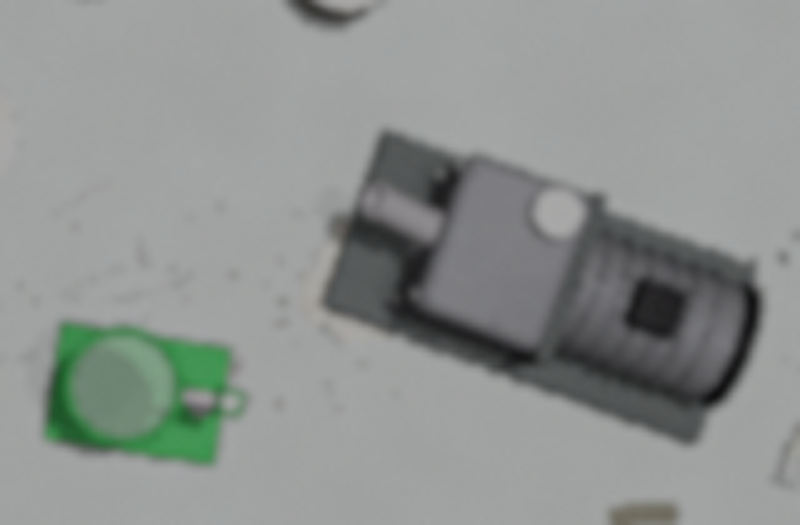

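View pics/side_crop.png

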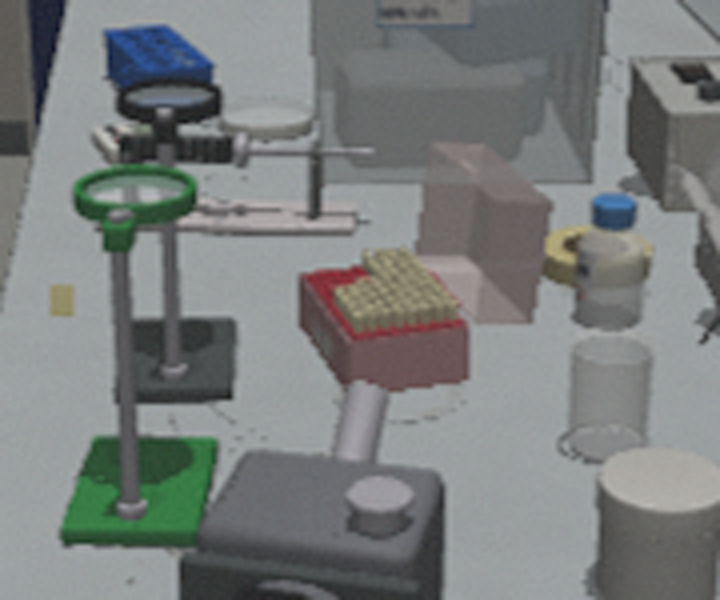

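```bash
cat > h.py <<'E'
import numpy as np
from bench import bot,cams,spotter
def ray(info,px):
    K=np.array(info['camera_matrix']);R=np.array(info['R']);t=np.array(info['t'])
    d=R.T@np.linalg.solve(K,[px[0],px[1],1.]); c=-R.T@t
    return c,d/np.linalg.norm(d)
def atz(info,px,z):
    c,d=ray(info,px); return c+d*(z-c[2])/d[2]
def proj(info,X):
    p=np.array(info['R'])@np.array(X)+np.array(info['t']); p=np.array(info['camera_matrix'])@p; return p[:2]/p[2]
def tri(rays):
    A=np.zeros((3,3));b=np.zeros(3)
    for c,d in rays:
        P=np.eye(3)-np.outer(d,d);A+=P;b+=P@c
    return np.linalg.solve(A,b)
E
python3 - <<'E'
from h import *
T=cams.camera_info('top');S=cams.camera_info('side')
a=lambda u,v:(150+u/5.5,185+v/5.5); b=lambda u,v:(295+u/5,180+v/5)
s=lambda u,v:(180+u/4,150+v/4)
for n,p,z in [('rear',a(137,418),.069),('front',a(165,265),.069),('shaftpost',a(192,157),.064),('tip',a(205,75),.06),('collar_sp',(183.3,230.5),.06),('tip_sp',(186.3,197.2),.06),
 ('ring',a(597,353),.182),('post',a(712,360),.19),('rim',b(372,203),.125),('housTop1',b(478,155),.115),('hT2',b(410,290),.115),('hT3',b(545,350),.115),('base1',b(385,130),.01),('base2',b(322,310),.01),('base3',b(693,440),.01),
 ('beaker',(311,168.6),.0),('amber',(225,179.8),0),('can',(361,173),0),('greenring',b(120,385),.18)]:
    print(n,np.round(atz(T,p,z),4))
print('side: ring',tri([ray(T,a(597,353)),ray(S,s(168,102))]),'tip',tri([ray(T,a(205,75)),ray(S,s(372,152))]),'guide',tri([ray(T,b(372,203)),ray(S,(272.8,249))]))
E
```

```text
rear [0.4061 0.2265 0.069 ]
front [0.4905 0.2148 0.069 ]
shaftpost [0.551  0.2035 0.064 ]
tip [0.5975 0.1991 0.06  ]
collar_sp [0.4993 0.207  0.06  ]
tip_sp [0.6018 0.2022 0.06  ]
ring [ 0.4457 -0.0306  0.182 ]
post [ 0.4435 -0.0895  0.19  ]
rim [ 0.5389 -0.3496  0.125 ]
housTop1 [ 0.5697 -0.4134  0.115 ]
hT2 [ 0.489  -0.3741  0.115 ]
hT3 [ 0.4559 -0.4535  0.115 ]
base1 [ 0.5949 -0.3757  0.01  ]
base2 [ 0.4802 -0.3374  0.01  ]
base3 [ 0.4051 -0.5699  0.01  ]
beaker [ 0.7113 -0.1811  0.    ]
amber [0.6681 0.0928 0.    ]
can [ 0.7011 -0.3411  0.    ]
greenring [ 0.4283 -0.2007  0.18  ]
side: ring [ 0.44577467 -0.03033128  0.17594139] tip [0.59888877 0.19902581 0.05988885] guide [ 0.54156534 -0.35025598  0.1219687 ]
```

```bash
cat >> h.py <<'E'
from scipy.spatial.transform import Rotation as Ro
def pose():
    s=bot.state(); return np.array(s['eef_pos']),Ro.from_rotvec(s['orientation'])
def Rtool(yaw_tip,pitch_down=0.):
    """tool x = -rod tip dir; tip dir has given yaw, pitched down (deg)"""
    y=np.radians(yaw_tip);p=np.radians(pitch_down)
    h=np.array([np.cos(y),np.sin(y),0]);k=np.array([0,0,1.])
    d=np.cos(p)*h-np.sin(p)*k; a=-np.sin(p)*h-np.cos(p)*k
    x=-d; z=a; yy=np.cross(z,x)
    return Ro.from_matrix(np.column_stack([x,yy,z]))
def delta(P,Rt,show=True):
    p,R=pose()
    dl=R.inv().apply(np.array(P)-p); rv=np.degrees((R.inv()*Rt).as_rotvec())
    if show: print('d',np.round(dl,4),'rot',np.round(rv,2))
    return dl,rv
def st():
    s=bot.state(); print('t',round(s['time'],2),'q',np.round(s['joint_pos'],3),'p',np.round(s['eef_pos'],4),'F',np.round(s['wrist_force'],1),'w',round(s['width'],4))
E
python3 - <<'E'
from h import *
delta([.448,.221,.20],Rtool(-7.7))
delta([.448,.221,.17],Rtool(-7.7))
E
```

```text
d [-0.3512 -0.2698  0.0313] rot [ 1.000e-02  0.000e+00 -1.137e+01]
d [-0.3512 -0.2698  0.0613] rot [ 1.000e-02  0.000e+00 -1.137e+01]
```

Emit:
{"name": "apply_moves", "arguments": {"deltas": [[[-0.044, -0.034, 0.004], [0, 0, -1.4]], [[-0.088, -0.067, 0.008], [0, 0, -2.8]], [[-0.132, -0.101, 0.012], [0, 0, -4.3]], [[-0.176, -0.135, 0.016], [0, 0, -5.7]], [[-0.22, -0.169, 0.02], [0, 0, -7.1]], [[-0.264, -0.202, 0.024], [0, 0, -8.5]], [[-0.308, -0.236, 0.028], [0, 0, -10]], [[-0.351, -0.27, 0.031], [0, 0, -11.4]]], "hand": 1}}

```text
time: 2.15
eef_pos: [0.4486, 0.2193, 0.2004]
orientation: [0.209, 3.134, 0.0]
wrist_force: [0.3, 0.5, 0.4]
width: 0.0854
```

```bash
python3 - <<'E'
from h import *
import cv2
st()
W=cams.camera_info('wrist'); im=cams.snapshot('wrist'); cv2.imwrite('pics/w1.png',im); st()
for X in [(.448,.221,.06),(.6027,.2002,.06)]: print(proj(W,X))
for n in ['gauge','gauge_tip','gauge_collar']: print(n,spotter.tip_of('wrist',n)[:2])
E
```

```text
t 2.15 q [ 0.322  0.352  1.899  0.     0.89  -1.116] p [0.4486 0.2193 0.2004] F [0.3 0.5 0.4] w 0.0854
t 2.2 q [ 0.314  0.354  1.898 -0.002  0.89  -1.122] p [0.4514 0.2153 0.2   ] F [ 3.9 -2.1 -1.2] w 0.0853
[280.66784954 199.36751878]
[280.47236541 347.06370087]
gauge [{'location': [284.6, 203.4], 'score': 0.85}]
gauge_tip []
gauge_collar [{'location': [282.0, 257.1], 'score': 0.89}]
```

View pics/w1.png

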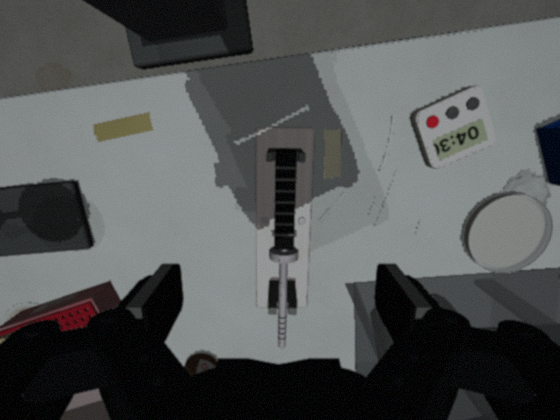

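```bash
python3 - <<'E'
from h import *
import cv2
st()
W=cams.camera_info('wrist'); im=cams.snapshot('wrist'); cv2.imwrite('pics/w2.png',im); st()
for n in ['gauge','gauge_collar']: print(n,[(atz(W,r['location'],.06),r) for r in spotter.tip_of('wrist',n)[:1]])
for X in [(.448,.221,.06),(.6027,.2002,.06)]: print(proj(W,X))
cv2.imwrite('pics/w2c.png',cv2.resize(im[130:360,220:350],None,fx=2.6,fy=2.6,interpolation=cv2.INTER_CUBIC))
E
```

```text
t 2.35 q [ 0.324  0.352  1.899  0.     0.891 -1.11 ] p [0.4481 0.2202 0.2003] F [-0.2  1.5 -0.6] w 0.0855
t 2.4 q [ 0.326  0.352  1.899  0.     0.891 -1.11 ] p [0.4476 0.2209 0.2003] F [-1.6 -0.4 -0.3] w 0.0854
gauge [(array([0.44824333, 0.22404999, 0.06      ]), {'location': [283.2, 200.0], 'score': 0.8})]
gauge_collar [(array([0.50683268, 0.21837686, 0.06      ]), {'location': [285.5, 260.4], 'score': 0.64})]
[279.79984018 200.19290353]
[280.21632262 347.79759627]
```

View pics/w2c.png

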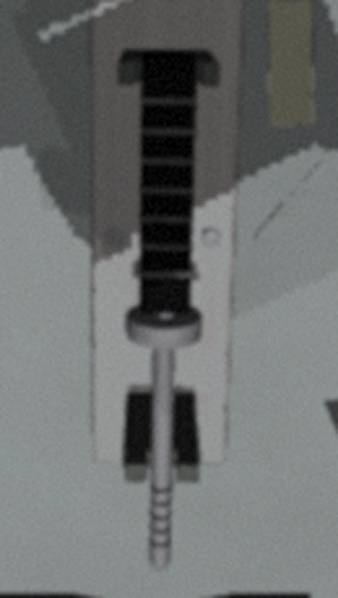

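```bash
python3 - <<'E'
from h import *
W=cams.camera_info('wrist');st()
r=atz(W,(284.6,150.5),.069);f=atz(W,(283.5,250),.069);t=atz(W,(281.5,346.5),.06)
print(r,f,t,(r+f)/2,np.degrees(np.arctan2((t-r)[1],(t-r)[0])),np.linalg.norm(f-r))
delta([.4485,.224,.041],Rtool(-8.6))
E
```

```text
t 2.5 q [ 0.328  0.352  1.899  0.     0.891 -1.11 ] p [0.4472 0.2217 0.2004] F [ 0.6  0.3 -0.7] w 0.0854
[0.40331182 0.23239191 0.069     ] [0.4916322 0.2199423 0.069    ] [0.60068772 0.20378883 0.06      ] [0.44747201 0.2261671  0.069     ] -8.24571912342111 0.0891935078435925
d [-0.001   0.0024  0.1594] rot [0.01 0.01 0.99]
```

Emit:
{"name": "apply_moves", "arguments": {"deltas": [[[-0.001, 0.003, 0.03], [0, 0, 0.5]], [[-0.001, 0.003, 0.06], [0, 0, 0.5]], [[-0.001, 0.003, 0.09], [0, 0, 0.5]], [[-0.001, 0.003, 0.12], [0, 0, 0.5]], [[-0.001, 0.003, 0.145], [0, 0, 0.5]], [[-0.001, 0.003, 0.158], [0, 0, 0.5]], [[-0.001, 0.003, 0.158], [0, 0, 0.5]], [[-0.001, 0.003, 0.158], [0, 0, 0.5]]]}}

```text
time: 3.5
eef_pos: [0.4493, 0.2241, 0.0431]
orientation: [0.223, 3.133, 0.001]
wrist_force: [0.8, -0.6, -0.8]
width: 0.0854
```

```bash
python3 - <<'E'
from h import *
import cv2
st()
W=cams.camera_info('wrist'); im=cams.snapshot('wrist'); cv2.imwrite('pics/w3.png',im)
E
```

```text
t 3.5 q [ 0.331  0.608  2.026  0.     0.507 -1.098] p [0.4493 0.2241 0.0431] F [ 0.8 -0.6 -0.8] w 0.0854
```

View pics/w3.png

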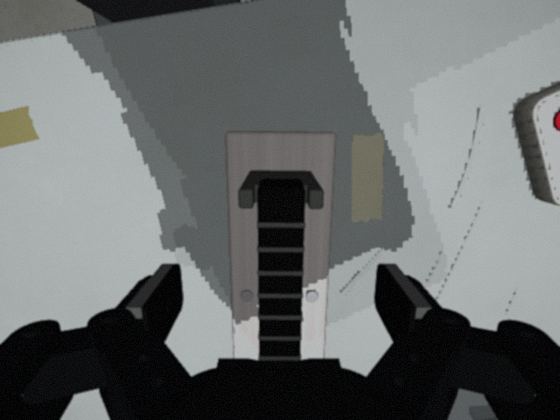

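Emit:
{"name": "apply_moves", "arguments": {"deltas": [[[0, 0, 0], [0, 0, 0]], [[0, 0, 0], [0, 0, 0]], [[0, 0, 0], [0, 0, 0]], [[0, 0, 0], [0, 0, 0]], [[0, 0, 0], [0, 0, 0]], [[0, 0, 0], [0, 0, 0]]], "hand": 0, "grip_force": 70}}

```text
time: 4.3
eef_pos: [0.4491, 0.2237, 0.0426]
orientation: [0.223, 3.133, 0.0]
wrist_force: [-1.0, -0.8, 6.2]
width: 0.0165
```

Emit:
{"name": "apply_moves", "arguments": {"deltas": [[[0, 0, -0.01], [0, 0, 0]], [[0, 0, -0.04], [0, 0, 0]], [[0, 0, -0.08], [0, 0, 0]], [[0, 0, -0.12], [0, 0, 0]], [[0, 0, -0.16], [0, 0, 0]], [[0, 0, -0.2], [0, 0, 0]], [[0, 0, -0.23], [0, 0, 0]], [[0, 0, -0.23], [0, 0, 0]]]}}

```text
time: 5.3
eef_pos: [0.4494, 0.2239, 0.2745]
orientation: [0.223, 3.13, 0.003]
wrist_force: [-0.5, -0.6, -2.5]
width: 0.0169
```

```bash
python3 - <<'E'
from h import *
import cv2
st()
W=cams.camera_info('wrist'); im=cams.snapshot('wrist'); cv2.imwrite('pics/w4.png',im)
# target pre-insert
rim=np.array([.540,-.350,.125])
yo=71.5
for s in [.25]:
    u=np.array([np.cos(np.radians(yo))*np.cos(np.radians(35)),np.sin(np.radians(yo))*np.cos(np.radians(35)),np.sin(np.radians(35))])
    Rt=Rtool(yo-180,35); a=Rt.as_matrix()[:,2]
    print(u,a, rim+u*(s+.056), rim+u*s+.019*a)
    delta(rim+u*s+.019*a,Rt)
E
```

```text
t 5.3 q [ 0.33   0.268  1.797  0.     1.072 -1.098] p [0.4494 0.2239 0.2745] F [-0.5 -0.6 -2.5] w 0.0169
[0.25992076 0.77682126 0.57357644] [ 0.18199847  0.5439361  -0.81915204] [ 0.61953575 -0.11229269  0.30051439] [ 0.60843816 -0.1454599   0.25283022]
d [-0.2104 -0.3428  0.02  ] rot [-30.45  25.48  96.87]
```

View pics/w4.png

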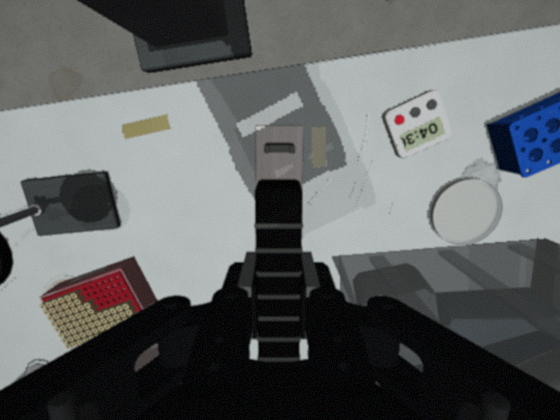

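```bash
python3 - <<'E'
from h import *
p,R=pose();W=cams.camera_info('wrist')
Rw=np.array(W['R']);c=-Rw.T@np.array(W['t'])
print('cam in tool',R.inv().apply(c-p),'axis',R.inv().apply(Rw[2]),'xaxis',R.inv().apply(Rw[0]))
# hover: desired tool pose for viewing rim
rim=np.array([.540,-.350,.125])
Rt=Rtool(-108.5)
cam_t=R.inv().apply(c-p); Rc_t=Rw@R.as_matrix()  # cam from tool
for z in [.27,.30]:
  for back in [.02,.05,.08,.11]:
    u=np.array([np.cos(np.radians(71.5)),np.sin(np.radians(71.5)),0])
    P=np.array([rim[0],rim[1],z])-u*back
    Xt=Rt.inv().apply(rim-P); Xc=Rc_t@(Xt-cam_t); px=np.array(W['camera_matrix'])@Xc
    print(z,back,P,px[:2]/px[2],Xc[2])
delta(np.array([rim[0],rim[1],.30])-u*.05,Rt)
E
```

```text
cam in tool [ 0.06827141 -0.00067846 -0.14263676] axis [-2.70266413e-01  3.63585823e-04  9.62785508e-01] xaxis [-1.38453200e-03  9.99998748e-01 -7.66295150e-04]
0.27 0.02 [ 0.53365391 -0.36896647  0.27      ] [278.89598851 177.40225961] 0.28997889294972756
0.27 0.05 [ 0.52413477 -0.39741618  0.27      ] [278.86514775 143.23454441] 0.2818709005634206
0.27 0.08 [ 0.51461563 -0.42586589  0.27      ] [278.83248017 107.04294967] 0.2737629081771137
0.27 0.11 [ 0.50509649 -0.4543156   0.27      ] [278.79781852  68.6421643 ] 0.26565491579080674
0.3 0.02 [ 0.53365391 -0.36896647  0.3       ] [278.81959068 172.33352952] 0.3188624581813329
0.3 0.05 [ 0.52413477 -0.39741618  0.3       ] [278.78962314 141.20933681] 0.31075446579502597
0.3 0.08 [ 0.51461563 -0.42586589  0.3       ] [278.75804992 108.41749066] 0.30264647340871903
0.3 0.11 [ 0.50509649 -0.4543156   0.3       ] [278.72473842  73.82027063] 0.2945384810224121
d [-0.1627 -0.6041 -0.0274] rot [9.0000e-02 1.0000e-02 1.0033e+02]
```

Emit:
{"name": "apply_moves", "arguments": {"deltas": [[[-0.014, -0.05, -0.003], [0, 0, 8]], [[-0.027, -0.1, -0.006], [0, 0, 17]], [[-0.04, -0.15, -0.008], [0, 0, 25]], [[-0.054, -0.2, -0.01], [0, 0, 33]], [[-0.068, -0.25, -0.01], [0, 0, 42]], [[-0.081, -0.3, -0.01], [0, 0, 50]], [[-0.095, -0.35, -0.01], [0, 0, 58]]]}}

```text
time: 6.22
eef_pos: [0.4928, -0.1378, 0.2808]
orientation: [-1.72, -2.626, 0.0]
wrist_force: [1.0, -0.3, -1.2]
width: 0.0164
```

```bash
python3 - <<'E'
from h import *
st()
delta([.524,-.397,.28],Rtool(-108.5))
E
```

```text
t 6.22 q [-0.402  0.279  1.763  0.     1.102 -0.813] p [ 0.4928 -0.1378  0.2808] F [ 1.  -0.3 -1.2] w 0.0164
d [-0.2501 -0.075   0.0005] rot [-0.12 -0.07 42.06]
```

Emit:
{"name": "apply_moves", "arguments": {"deltas": [[[-0.05, -0.015, 0], [0, 0, 8.5]], [[-0.1, -0.03, 0], [0, 0, 17]], [[-0.15, -0.045, 0], [0, 0, 25.5]], [[-0.2, -0.06, 0], [0, 0, 34]], [[-0.24, -0.072, 0], [0, 0, 41]], [[-0.244, -0.073, 0], [0, 0, 41.5]], [[-0.244, -0.073, 0], [0, 0, 41.5]], [[-0.244, -0.073, 0], [0, 0, 41.5]]]}}

```text
time: 7.22
eef_pos: [0.5252, -0.3877, 0.282]
orientation: [-2.534, -1.856, -0.0]
wrist_force: [-0.2, 0.7, -1.4]
width: 0.0168
```

```bash
python3 - <<'E'
from h import *
import cv2
st()
W=cams.camera_info('wrist'); im=cams.snapshot('wrist'); cv2.imwrite('pics/w5.png',im);st()
print(spotter.tip_of('wrist','guide'), proj(W,(.54,-.35,.125)))
np.savez('w5.npz',**{k:np.array(W[k]) for k in ['camera_matrix','R','t']})
E
```

```text
t 7.22 q [-0.737  0.49   1.419  0.     1.233 -0.431] p [ 0.5252 -0.3877  0.282 ] F [-0.2  0.7 -1.4] w 0.0168
t 7.28 q [-0.737  0.49   1.419  0.     1.233 -0.431] p [ 0.5253 -0.3878  0.2823] F [ 0.   0.3 -0.4] w 0.0166
[{'location': [284.8, 151.8], 'score': 0.74}] [281.1429641  152.92045703]
```

View pics/w5.png

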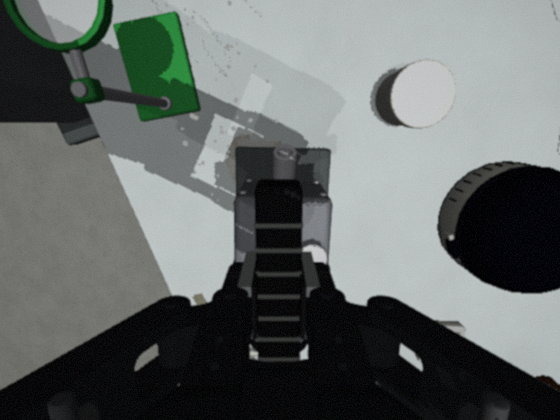

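```bash
python3 - <<'E'
import cv2
im=cv2.imread('pics/w5.png')
cv2.imwrite('pics/w5c.png',cv2.resize(im[135:270,225:340],None,fx=4.4,fy=4.4,interpolation=cv2.INTER_CUBIC))
E
```

```text
(no output)
```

View pics/w5c.png

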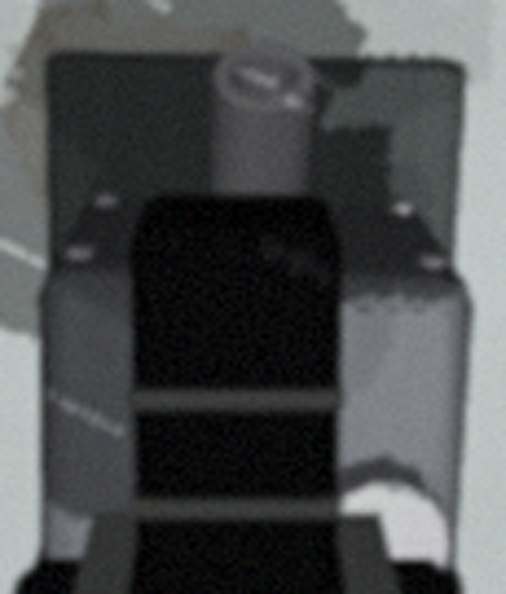

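```bash
python3 - <<'E'
from h import *
W=dict(np.load('w5.npz'))
q=lambda u,v:(225+u/4.4,135+v/4.4)
r=atz(W,q(264,80),.125);print('rim',r)
for s in [.02,.03,.04,.05]:
    b=atz(W,q(260,190),.125-s*np.sin(np.radians(35))); e=r-b; print(s,b,np.hypot(*e[:2]),s*np.cos(np.radians(35)),np.degrees(np.arctan2(e[1],e[0])))
c1=atz(W,q(48,58),.01);c2=atz(W,q(465,62),.01);e=c2-c1;print(c1,c2,np.linalg.norm(e),np.degrees(np.arctan2(e[1],e[0]))+90, (c1+c2)/2)
h1=atz(W,q(44,290),.115);h2=atz(W,q(469,295),.115);e=h2-h1;print(h1,h2,np.linalg.norm(e),np.degrees(np.arctan2(e[1],e[0]))+90,(h1+h2)/2)
p,R=pose();x=R.as_matrix()[:,0];print('tool x yaw',np.degrees(np.arctan2(x[1],x[0])),p)
E
```

```text
rim [ 0.54329103 -0.35129399  0.125     ]
0.02 [ 0.53521426 -0.37496192  0.11352847] 0.02500810461289077 0.016383040885779836 71.15759406635978
0.03 [ 0.53501385 -0.37591568  0.10779271] 0.025975745718859092 0.024574561328669753 71.41867039017451
0.04 [ 0.53481344 -0.37686944  0.10205694] 0.026943887414104285 0.03276608177155967 71.66098957699687
0.05 [ 0.53461303 -0.37782319  0.09632118] 0.02791247760999706 0.04095760221444959 71.88649514314567
[ 0.48509469 -0.33737141  0.01      ] [ 0.59864499 -0.37465501  0.01      ] 0.11951458915932044 71.8226994234765 [ 0.54186984 -0.35601321  0.01      ]
[ 0.48250349 -0.3816134   0.115     ] [ 0.5727625  -0.41150049  0.115     ] 0.09507852639368052 71.67895952963985 [ 0.527633   -0.39655695  0.115     ]
tool x yaw 72.42212678554989 [ 0.52535545 -0.38789487  0.28244581]
```

```bash
cat >> h.py <<'E'
YO=71.6; RIM=np.array([.542,-.351,.125])
U=np.array([np.cos(np.radians(YO))*np.cos(np.radians(35)),np.sin(np.radians(YO))*np.cos(np.radians(35)),np.sin(np.radians(35))])
RT=Rtool(YO-180,35)
def tcp_s(s,rim=None): # handle centre distance s from rim
    return (RIM if rim is None else rim)+U*s+.019*RT.as_matrix()[:,2]
E
python3 - <<'E'
from h import *
delta(tcp_s(.23),RT); print(tcp_s(.23))
delta(tcp_s(.181),RT)
E
```

```text
d [0.2395 0.0076 0.0411] rot [-0.25 34.99  0.8 ]
[ 0.60490978 -0.16188624  0.24135869]
d [0.1993 0.007  0.0692] rot [-0.25 34.99  0.8 ]
```

Emit:
{"name": "apply_moves", "arguments": {"deltas": [[[0.05, 0.002, -0.01], [0, 0, 0]], [[0.1, 0.004, -0.01], [0, 2, 0.8]], [[0.15, 0.006, -0.005], [0, 8, 0.8]], [[0.19, 0.007, 0.01], [0, 16, 0.8]], [[0.22, 0.0075, 0.03], [0, 24, 0.8]], [[0.2395, 0.0076, 0.041], [-0.2, 31, 0.8]], [[0.2395, 0.0076, 0.041], [-0.25, 35, 0.8]], [[0.2395, 0.0076, 0.041], [-0.25, 35, 0.8]]]}}

```text
time: 8.32
eef_pos: [0.6049, -0.1631, 0.2408]
orientation: [-2.192, -1.578, -0.69]
wrist_force: [-0.4, -0.0, -0.9]
width: 0.0169
```

```bash
python3 - <<'E'
from h import *
import cv2
st()
delta(tcp_s(.23),RT)
for c in ['side','top']:
    I=cams.camera_info(c); im=cams.snapshot(c); cv2.imwrite(f'pics/{c}1.png',im)
    print(c,spotter.tip_of(c,'gauge_tip')[:1],spotter.tip_of(c,'guide')[:1],'pred tip',proj(I,RIM+U*(.23-.156)),'pred rim',proj(I,RIM),'collar',proj(I,RIM+U*(.23-.056)))
    if c=='side': cv2.imwrite('pics/side1c.png',cv2.resize(im[170:300,210:350],None,fx=5,fy=5,interpolation=cv2.INTER_CUBIC))
    else: cv2.imwrite('pics/top1c.png',cv2.resize(im[170:280,300:440],None,fx=5,fy=5,interpolation=cv2.INTER_CUBIC))
E
```

```text
t 8.32 q [-0.599  0.541  1.574  0.614  1.277 -0.535] p [ 0.6049 -0.1631  0.2408] F [-0.4 -0.  -0.9] w 0.0169
d [ 0.0012 -0.0003  0.0002] rot [ 0.02  0.02 -0.11]
side [{'location': [279.0, 217.6], 'score': 0.62}] [{'location': [269.3, 250.6], 'score': 0.57}] pred tip [278.48926762 216.42320467] pred rim [271.82516971 247.89404593] collar [286.64299507 177.91766857]
top [] [] pred tip [352.18777561 211.1366457 ] pred rim [369.89185222 219.54318292] collar [326.67672023 199.02307202]
```

View pics/side1c.png

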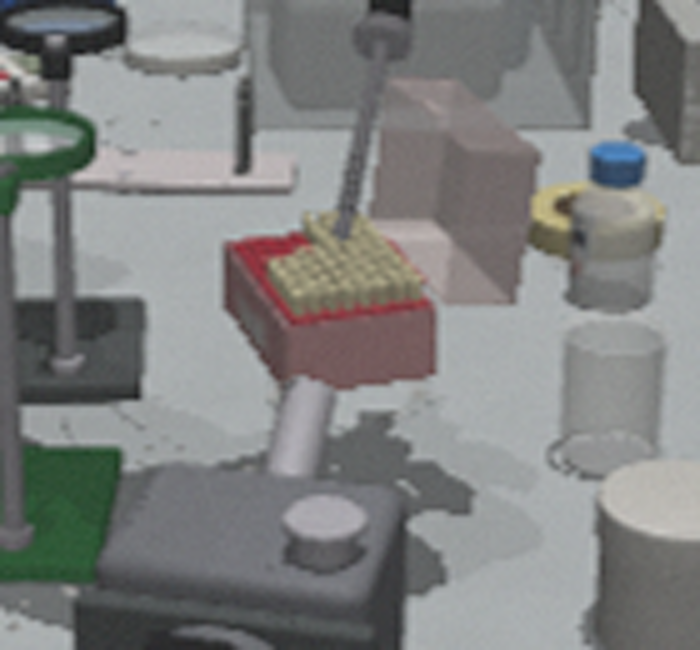

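View pics/top1c.png

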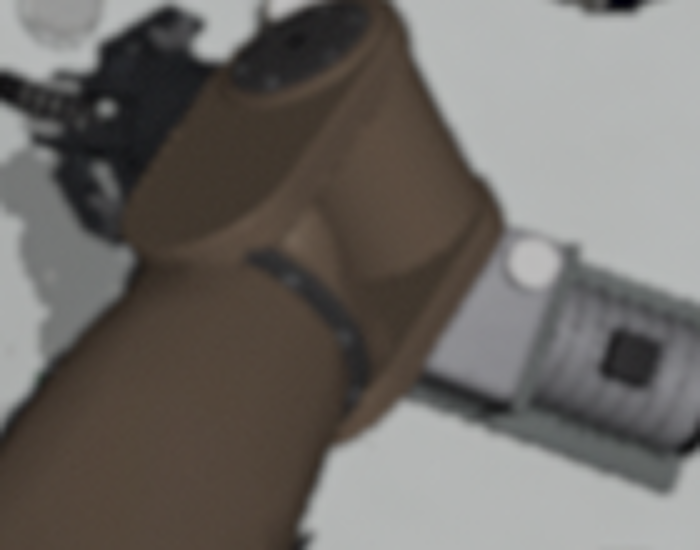

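```bash
python3 - <<'E'
from h import *
import cv2
im=cv2.imread('pics/side1.png');I=cams.camera_info('side')
x0,y0,f=250,225,12
c=cv2.resize(im[y0:y0+50,x0:x0+55],None,fx=f,fy=f,interpolation=cv2.INTER_CUBIC)
x=RT.as_matrix()[:,1];a=RT.as_matrix()[:,2]
def draw(rim,col):
  for s in [0,-.03]:
    pts=[(proj(I,rim+U*s+.011*(np.cos(t)*x+np.sin(t)*a))-[x0,y0]+.5)*f for t in np.linspace(0,6.28,40)]
    cv2.polylines(c,[np.int32(pts)],True,col,1)
draw(RIM,(0,0,255))
cv2.imwrite('pics/ov.png',c)
E
```

```text
(no output)
```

View pics/ov.png

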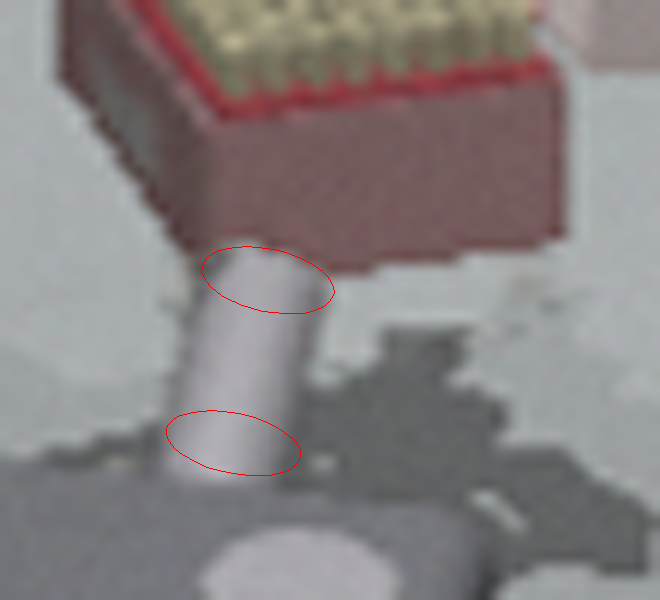

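```bash
sed -i 's/RIM=np.array(\[.542,-.351,.125\])/RIM=np.array([.5413,-.351,.125])/' h.py; python3 - <<'E'
from h import *
st();delta(tcp_s(.165),RT)
E
```

```text
t 8.62 q [-0.599  0.54   1.573  0.614  1.277 -0.535] p [ 0.6053 -0.1627  0.2418] F [-0.7  0.5 -2.1] w 0.0169
d [-0.0649 -0.0012  0.0007] rot [ 0.08  0.05 -0.02]
```

Emit:
{"name": "apply_moves", "arguments": {"deltas": [[[-0.02, -0.001, 0.0005], [0, 0, 0]], [[-0.04, -0.001, 0.0007], [0, 0, 0]], [[-0.055, -0.001, 0.0007], [0, 0, 0]], [[-0.065, -0.001, 0.0007], [0, 0, 0]], [[-0.065, -0.001, 0.0007], [0, 0, 0]], [[-0.065, -0.001, 0.0007], [0, 0, 0]]]}}

```text
time: 9.38
eef_pos: [0.5876, -0.2127, 0.2037]
orientation: [-2.192, -1.579, -0.692]
wrist_force: [-1.1, -0.3, -2.0]
width: 0.0167
```

```bash
python3 - <<'E'
from h import *
import cv2
st();delta(tcp_s(.165),RT)
im=cams.snapshot('side');cv2.imwrite('pics/side2.png',im);I=cams.camera_info('side')
w=cams.snapshot('wrist');cv2.imwrite('pics/w6.png',w)
x0,y0,f=245,195,9
c=cv2.resize(im[y0:y0+66,x0:x0+70],None,fx=f,fy=f,interpolation=cv2.INTER_CUBIC)
print('tip pred',(proj(I,RIM+U*.009)-[x0,y0]+.5)*f,'40mm back',(proj(I,RIM+U*.049)-[x0,y0]+.5)*f)
cv2.imwrite('pics/side2c.png',c)
st()
E
```

```text
t 9.38 q [-0.678  0.595  1.583  0.6    1.262 -0.631] p [ 0.5876 -0.2127  0.2037] F [-1.1 -0.3 -2. ] w 0.0167
d [ 0.0004 -0.0002 -0.0002] rot [ 0.06 -0.01 -0.06]
tip pred [250.32554965 444.8860145 ] 40mm back [283.11835432 290.37108948]
t 9.47 q [-0.678  0.595  1.583  0.6    1.262 -0.631] p [ 0.5876 -0.2125  0.2038] F [ 0.4  0.1 -0.4] w 0.0167
```

View pics/side2c.png

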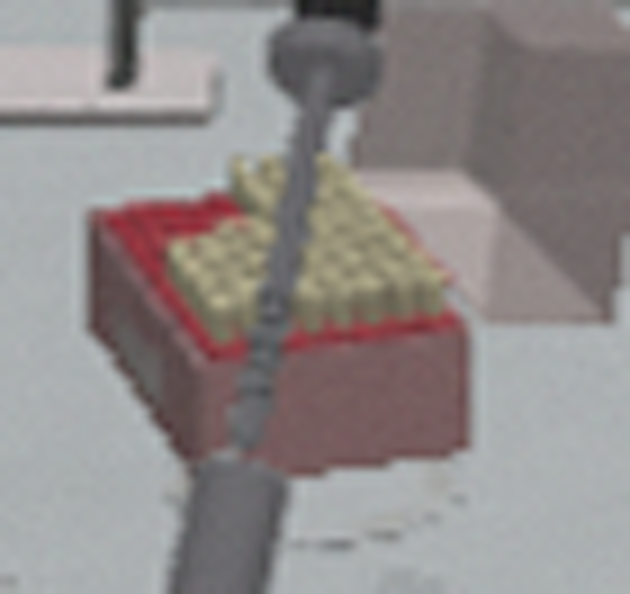

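View pics/w6.png

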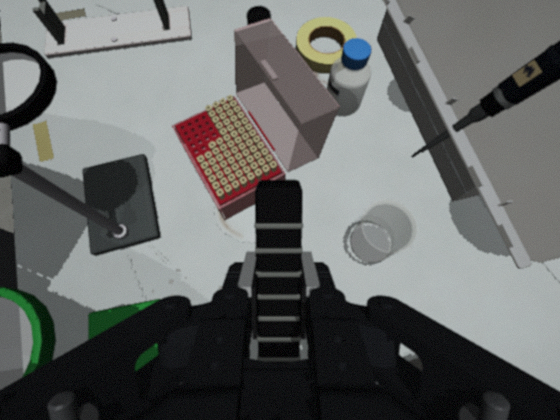

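Emit:
{"name": "apply_moves", "arguments": {"deltas": [[[-0.005, 0, 0], [0, 0, 0]], [[-0.01, 0, 0], [0, 0, 0]], [[-0.015, 0, 0], [0, 0, 0]], [[-0.02, 0, 0], [0, 0, 0]], [[-0.025, 0, 0], [0, 0, 0]], [[-0.025, 0, 0], [0, 0, 0]]]}}

```text
time: 10.22
eef_pos: [0.5808, -0.2326, 0.1888]
orientation: [-2.192, -1.578, -0.691]
wrist_force: [-0.8, 0.8, -1.5]
width: 0.0168
```

```bash
python3 - <<'E'
from h import *
st();delta(tcp_s(.14),RT);s=bot.state();print('Ftool',RT.inv().apply(s['wrist_force']),s['torque'])
import cv2
im=cams.snapshot('side')
x0,y0,f=245,195,9
cv2.imwrite('pics/side3c.png',cv2.resize(im[y0:y0+66,x0:x0+70],None,fx=f,fy=f,interpolation=cv2.INTER_CUBIC))
E
```

```text
t 10.22 q [-0.709  0.619  1.581  0.593  1.258 -0.664] p [ 0.5808 -0.2326  0.1888] F [-0.8  0.8 -1.5] w 0.0168
d [ 0.0011 -0.0001 -0.0004] rot [ 0.05 -0.01 -0.11]
Ftool [-0.45351825 -0.97705968  1.55489636] [-0.33866972  0.14459629  0.0174593 ]
```

View pics/side3c.png

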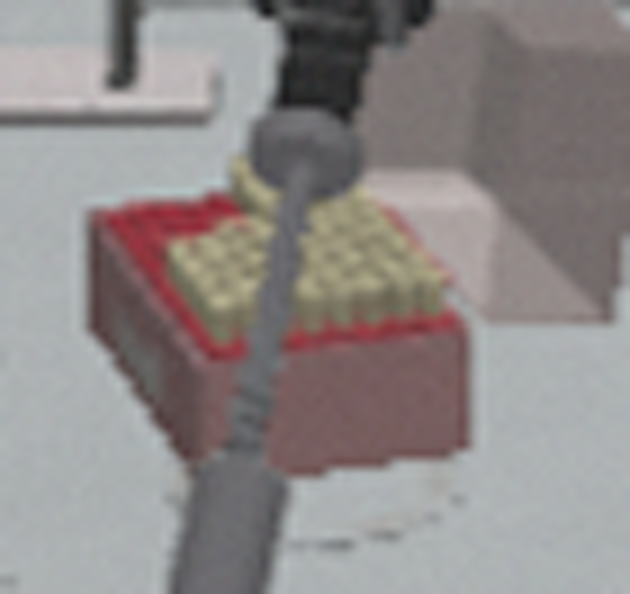

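Emit:
{"name": "apply_moves", "arguments": {"deltas": [[[-0.006, 0, 0], [0, 0, 0]], [[-0.012, 0, 0], [0, 0, 0]], [[-0.018, 0, 0], [0, 0, 0]], [[-0.024, 0, 0], [0, 0, 0]], [[-0.03, 0, 0], [0, 0, 0]], [[-0.036, 0, 0], [0, 0, 0]], [[-0.036, 0, 0], [0, 0, 0]]]}}

```text
time: 11.15
eef_pos: [0.5714, -0.2605, 0.1681]
orientation: [-2.192, -1.577, -0.691]
wrist_force: [-0.6, -0.2, -1.4]
width: 0.0171
```

```bash
python3 - <<'E'
from h import *
st();delta(tcp_s(.105),RT);s=bot.state();print('Ftool',RT.inv().apply(s['wrist_force']),s['torque'])
E
```

```text
t 11.15 q [-0.75   0.655  1.573  0.582  1.254 -0.709] p [ 0.5714 -0.2605  0.1681] F [-0.6 -0.2 -1.4] w 0.0171
d [ 0.0022 -0.     -0.0004] rot [ 0.05 -0.02 -0.11]
Ftool [-1.07015592 -0.46790153  0.92554017] [-0.3156392   0.1003971   0.06771553]
```

Emit:
{"name": "apply_moves", "arguments": {"deltas": [[[-0.006, 0, 0], [0, 0, 0]], [[-0.012, 0, 0], [0, 0, 0]], [[-0.018, 0, 0], [0, 0, 0]], [[-0.024, 0, 0], [0, 0, 0]], [[-0.03, 0, 0], [0, 0, 0]], [[-0.036, 0, 0], [0, 0, 0]], [[-0.039, 0, 0], [0, 0, 0]], [[-0.039, 0, 0], [0, 0, 0]]]}}

```text
time: 12.15
eef_pos: [0.5614, -0.2907, 0.1459]
orientation: [-2.192, -1.578, -0.691]
wrist_force: [0.1, -0.2, -1.3]
width: 0.017
```

```bash
python3 - <<'E'
from h import *
st();delta(tcp_s(.056),RT);s=bot.state();print('Ftool',RT.inv().apply(s['wrist_force']),s['torque'])
import cv2
im=cams.snapshot('side')
x0,y0,f=245,195,9
cv2.imwrite('pics/side4c.png',cv2.resize(im[y0:y0+66,x0:x0+70],None,fx=f,fy=f,interpolation=cv2.INTER_CUBIC))
E
```

```text
t 12.15 q [-0.794  0.694  1.559  0.569  1.251 -0.754] p [ 0.5614 -0.2907  0.1459] F [ 0.1 -0.2 -1.3] w 0.017
d [-0.0081  0.     -0.0004] rot [ 0.05 -0.01 -0.09]
Ftool [-0.87342529  0.18232942  0.95437214] [-0.28395807  0.0875327  -0.02091557]
```

View pics/side4c.png

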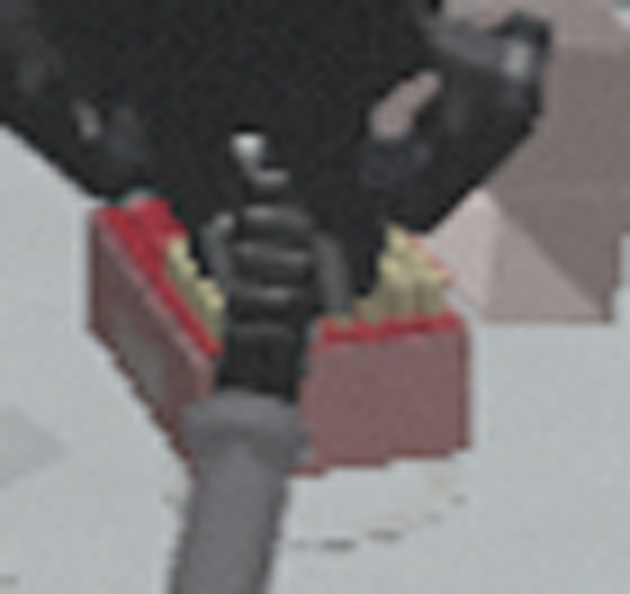

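Emit:
{"name": "apply_moves", "arguments": {"deltas": [[[-0.001, 0, 0], [0, 0, 0]], [[-0.002, 0, 0], [0, 0, 0]], [[-0.003, 0, 0], [0, 0, 0]], [[-0.004, 0, 0], [0, 0, 0]], [[-0.005, 0, 0], [0, 0, 0]], [[-0.005, 0, 0], [0, 0, 0]]]}}

```text
time: 12.95
eef_pos: [0.5601, -0.2944, 0.1431]
orientation: [-2.192, -1.578, -0.691]
wrist_force: [-0.3, 0.2, -1.9]
width: 0.0167
```

```bash
cat >chk.py <<'E'
from h import *
st();delta(tcp_s(.056),RT);s=bot.state();print('Ftool',RT.inv().apply(s['wrist_force']),s['torque'])
E
python3 chk.py
```

```text
t 12.95 q [-0.799  0.7    1.556  0.567  1.251 -0.76 ] p [ 0.5601 -0.2944  0.1431] F [-0.3  0.2 -1.9] w 0.0167
d [-0.0032  0.     -0.0004] rot [ 0.05 -0.01 -0.08]
Ftool [-0.9687187  -0.37656152  1.59482696] [-0.34770118  0.09568497 -0.02276778]
```

Emit:
{"name": "apply_moves", "arguments": {"deltas": [[[-0.0007, 0, 0], [0, 0, 0]], [[-0.0015, 0, 0], [0, 0, 0]], [[-0.002, 0, 0], [0, 0, 0]], [[-0.002, 0, 0], [0, 0, 0]]]}}

```text
time: 13.45
eef_pos: [0.5597, -0.2958, 0.1422]
orientation: [-2.192, -1.578, -0.692]
wrist_force: [0.7, 1.5, 0.8]
width: 0.0168
```

```bash
python3 chk.py
```

```text
t 13.45 q [-0.801  0.702  1.556  0.567  1.251 -0.762] p [ 0.5597 -0.2958  0.1422] F [0.7 1.5 0.8] w 0.0168
d [-0.0015 -0.     -0.0003] rot [ 0.05 -0.03 -0.07]
Ftool [1.75763214 0.16019719 0.25030768] [-0.02629304  0.04017523  0.05885391]
```

Emit:
{"name": "apply_moves", "arguments": {"deltas": [[[-0.0004, 0, 0], [0, 0, 0]], [[-0.0008, 0, 0], [0, 0, 0]], [[-0.001, 0, 0], [0, 0, 0]], [[-0.001, 0, 0], [0, 0, 0]]]}}

```text
time: 13.95
eef_pos: [0.5597, -0.2958, 0.1421]
orientation: [-2.191, -1.578, -0.693]
wrist_force: [2.5, 6.6, 5.3]
width: 0.0167
```

```bash
python3 chk.py
```

```text
t 13.95 q [-0.801  0.702  1.555  0.567  1.252 -0.763] p [ 0.5597 -0.2958  0.1421] F [2.5 6.6 5.3] w 0.0167
d [-0.0015 -0.     -0.0003] rot [ 0.04 -0.1  -0.05]
Ftool [ 8.83571782  0.29225123 -0.25712055] [ 1.00336583 -0.21163636 -0.04369367]
```

```bash
python3 - <<'E'
from h import *
import cv2
im=cams.snapshot('side')
x0,y0,f=250,215,12
cv2.imwrite('pics/side5c.png',cv2.resize(im[y0:y0+46,x0:x0+50],None,fx=f,fy=f,interpolation=cv2.INTER_CUBIC))
E
```

```text
(no output)
```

View pics/side5c.png

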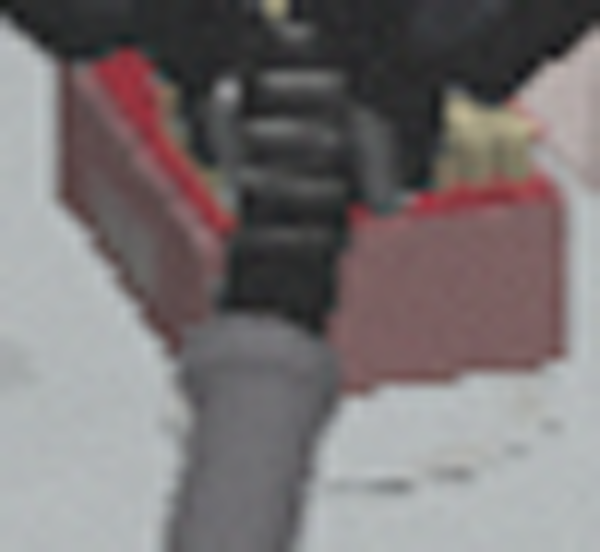

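Emit:
{"name": "apply_moves", "arguments": {"deltas": [[[-0.0003, 0, 0], [0, 0, 0]], [[-0.0005, 0, 0], [0, 0, 0]], [[-0.0005, 0, 0], [0, 0, 0]], [[-0.0005, 0, 0], [0, 0, 0]]]}}

```text
time: 14.5
eef_pos: [0.5597, -0.2958, 0.1421]
orientation: [-2.19, -1.578, -0.693]
wrist_force: [2.8, 9.0, 6.9]
width: 0.0167
```

```bash
python3 chk.py
```

```text
t 14.5 q [-0.801  0.702  1.555  0.568  1.253 -0.763] p [ 0.5597 -0.2958  0.1421] F [2.8 9.  6.9] w 0.0167
d [-0.0014 -0.     -0.0003] rot [ 0.03 -0.14 -0.04]
Ftool [11.70063541 -0.21008255 -0.23189756] [ 1.4318712  -0.35373618 -0.02736801]
```

Emit:
{"name": "apply_moves", "arguments": {"deltas": [[[0.008, 0, 0], [0, 0, 0]], [[0.022, 0, 0], [0, 0, 0]], [[0.04, 0, 0], [0, 0, 0]], [[0.06, 0, 0], [0, 0, 0]], [[0.08, 0, 0], [0, 0, 0]], [[0.1, 0, 0], [0, 0, 0]], [[0.12, 0, 0], [0, 0, 0]], [[0.135, 0, 0], [0, 0, 0]]]}}

```text
time: 15.5
eef_pos: [0.5947, -0.1911, 0.2195]
orientation: [-2.192, -1.579, -0.691]
wrist_force: [0.0, 0.3, -1.2]
width: 0.017
```

Emit:
{"name": "apply_moves", "arguments": {"deltas": [[[0.015, 0, 0], [0, 0, 0]], [[0.025, 0, 0], [0, 0, 0]], [[0.03, 0, 0], [0, 0, 0]], [[0.03, 0, 0], [0, 0, 0]]]}}

```text
time: 16.0
eef_pos: [0.6021, -0.1689, 0.2358]
orientation: [-2.192, -1.579, -0.691]
wrist_force: [0.5, -0.6, -1.2]
width: 0.0169
```

```bash
python3 - <<'E'
from h import *
import cv2
st(); delta(tcp_s(.22),RT)
im=cams.snapshot('side');cv2.imwrite('pics/side6.png',im)
cv2.imwrite('pics/side6c.png',cv2.resize(im[150:300,180:340],None,fx=4,fy=4,interpolation=cv2.INTER_CUBIC))
E
```

```text
t 16.0 q [-0.61   0.547  1.579  0.613  1.273 -0.549] p [ 0.6021 -0.1689  0.2358] F [ 0.5 -0.6 -1.2] w 0.0169
d [-0.0009 -0.0003 -0.0003] rot [ 0.05 -0.   -0.07]
```

View pics/side6c.png

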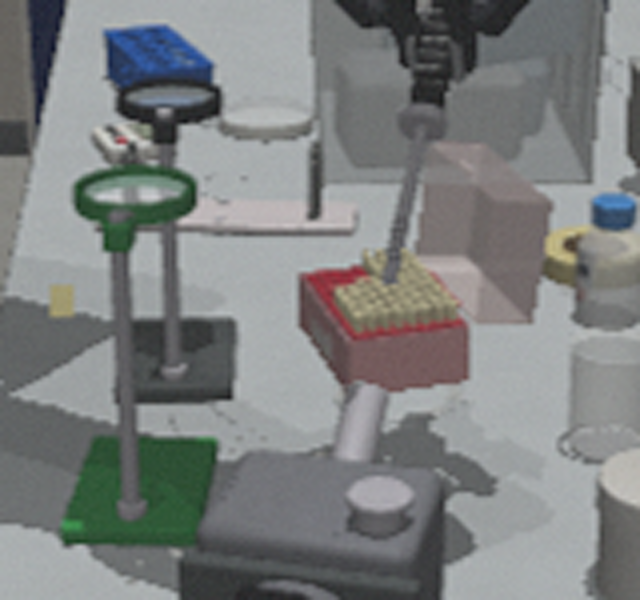

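```bash
python3 - <<'E'
from h import *
import cv2
T=cams.camera_info('top')
for p in [(241,180),(245,222),(287,217),(284,172)]: print(atz(T,p,.06).round(3))
R2=Rtool(-98); L=np.array([.446,-.030]); h=np.array([np.cos(np.radians(-98)),np.sin(np.radians(-98))])
P=np.r_[L-h*(.156+.08),.29]; print(P, P.copy()); delta(P,R2)
E
```

```text
[0.659 0.036 0.06 ]
[0.53 0.02 0.06]
[ 0.549 -0.108  0.06 ]
[ 0.688 -0.095  0.06 ]
[0.47884485 0.20370326 0.29      ] [0.47884485 0.20370326 0.29      ]
d [ 0.2887 -0.2351  0.1359] rot [  3.19 -34.91 -10.18]
```

```bash
python3 - <<'E'
from h import *
p,R=pose(); R2=Rtool(-98); P=np.array([.479,.204,.29])
rv=(R.inv()*R2).as_rotvec()
rot=np.degrees(rv)
for fr,fz,ff in [(.25,.5,.05),(.5,1,.17),(.75,1,.3),(1,1,.43),(1,1,.57),(1,1,.71),(1,1,.86),(1,1,1)]:
    X=p+(P-p)*ff; X[2]=p[2]+(P[2]-p[2])*fz
    print(np.round(R.inv().apply(X-p),3).tolist(),np.round(rot*fr,1).tolist())
E
```

```text
[0.028, -0.012, -0.013] [0.8, -8.7, -2.5]
[0.075, -0.04, -0.014] [1.6, -17.5, -5.1]
[0.109, -0.071, 0.01] [2.4, -26.2, -7.6]
[0.142, -0.101, 0.033] [3.2, -34.9, -10.2]
[0.178, -0.134, 0.058] [3.2, -34.9, -10.2]
[0.214, -0.167, 0.084] [3.2, -34.9, -10.2]
[0.253, -0.202, 0.111] [3.2, -34.9, -10.2]
[0.289, -0.235, 0.136] [3.2, -34.9, -10.2]
```

Emit:
{"name": "apply_moves", "arguments": {"deltas": [[[0.028, -0.012, -0.013], [0.8, -8.7, -2.5]], [[0.075, -0.04, -0.014], [1.6, -17.5, -5.1]], [[0.109, -0.071, 0.01], [2.4, -26.2, -7.6]], [[0.142, -0.101, 0.033], [3.2, -34.9, -10.2]], [[0.178, -0.134, 0.058], [3.2, -34.9, -10.2]], [[0.214, -0.167, 0.084], [3.2, -34.9, -10.2]], [[0.253, -0.202, 0.111], [3.2, -34.9, -10.2]], [[0.289, -0.235, 0.136], [3.2, -34.9, -10.2]]]}}

```text
time: 17.05
eef_pos: [0.4783, 0.2055, 0.2901]
orientation: [-2.371, -2.061, -0.0]
wrist_force: [0.9, -0.0, -0.3]
width: 0.017
```

Emit:
{"name": "apply_moves", "arguments": {"deltas": [[[0, 0, 0], [0, 0, 0]], [[0, 0, 0], [0, 0, 0]]]}}

```text
time: 17.3
eef_pos: [0.4792, 0.2038, 0.29]
orientation: [2.37, 2.062, -0.0]
wrist_force: [-0.3, -0.8, -0.7]
width: 0.0168
```

```bash
python3 - <<'E'
from h import *
import cv2
st();delta([.479,.204,.104],Rtool(-98))
for c in ['side','top']:
    im=cams.snapshot(c);cv2.imwrite(f'pics/{c}7.png',im)
im=cv2.imread('pics/side7.png');cv2.imwrite('pics/side7c.png',cv2.resize(im[60:280,150:370],None,fx=2.7,fy=2.7))
im=cv2.imread('pics/top7.png');cv2.imwrite('pics/top7c.png',cv2.resize(im[160:300,140:340],None,fx=4,fy=4))
E
```

```text
t 17.3 q [ 0.275  0.283  1.731 -0.     1.128  0.414] p [0.4792 0.2038 0.29  ] F [-0.3 -0.8 -0.7] w 0.0168
d [ 0.0003 -0.0002  0.186 ] rot [-0.    0.01  0.05]
```

View pics/side7c.png

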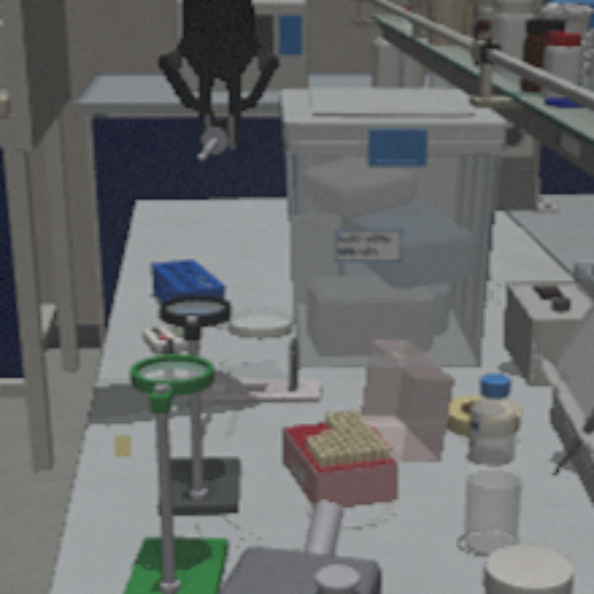

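View pics/top7c.png

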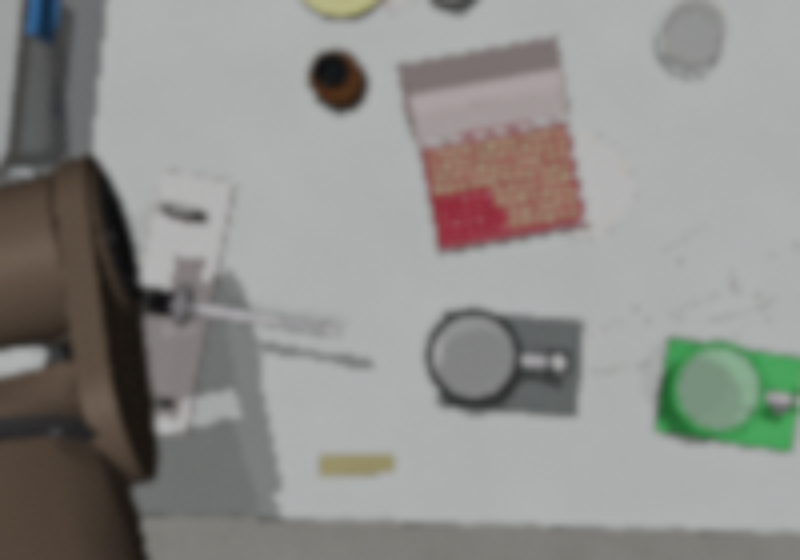

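Emit:
{"name": "apply_moves", "arguments": {"deltas": [[[0, 0, 0.035], [0, 0, 0]], [[0, 0, 0.07], [0, 0, 0]], [[0, 0, 0.105], [0, 0, 0]], [[0, 0, 0.14], [0, 0, 0]], [[0, 0, 0.17], [0, 0, 0]], [[0, 0, 0.186], [0, 0, 0]], [[0, 0, 0.186], [0, 0, 0]], [[0, 0, 0.186], [0, 0, 0]]]}}

```text
time: 18.4
eef_pos: [0.4798, 0.2036, 0.1048]
orientation: [2.371, 2.06, 0.002]
wrist_force: [0.8, 0.1, -0.5]
width: 0.0168
```

```bash
python3 - <<'E'
from h import *
import cv2
st()
h=np.array([np.cos(np.radians(-98)),np.sin(np.radians(-98)),0]);tip=bot.state()['eef_pos']+.156*h+[0,0,.019]
for c in ['side','top']:
    I=cams.camera_info(c);im=cams.snapshot(c);cv2.imwrite(f'pics/{c}8.png',im);print(c,'tip',tip,proj(I,tip),'focus',proj(I,(.446,-.03,.122)),'lens',proj(I,(.446,-.03,.178)),spotter.tip_of(c,'gauge_tip')[:1],[d['location'] for d in spotter.tip_of(c,'magnifier')])
im=cv2.imread('pics/side8.png');cv2.imwrite('pics/side8c.png',cv2.resize(im[140:260,170:300],None,fx=5,fy=5,interpolation=cv2.INTER_CUBIC))
im=cv2.imread('pics/top8.png');cv2.imwrite('pics/top8c.png',cv2.resize(im[210:290,170:300],None,fx=6,fy=6,interpolation=cv2.INTER_CUBIC))
E
```

```text
t 18.4 q [ 0.275  0.519  1.94  -0.     0.681  0.415] p [0.4798 0.2036 0.1048] F [ 0.8  0.1 -0.5] w 0.0168
side tip [0.45805984 0.04910252 0.12384142] [227.25837122 184.92697089] focus [222.82935804 195.37507846] lens [222.08704708 174.68444303] [{'location': [226.5, 187.9], 'score': 0.64}] [[221.9, 237.2], [218.9, 269.4], [226.4, 206.6]]
top tip [0.45805984 0.04910252 0.12384142] [232.40323037 244.70697485] focus [259.38812168 249.56305145] lens [258.39220796 249.10398285] [{'location': [232.1, 243.7], 'score': 0.44}] [[314.0, 259.6], [262.6, 251.4]]
```

View pics/side8c.png

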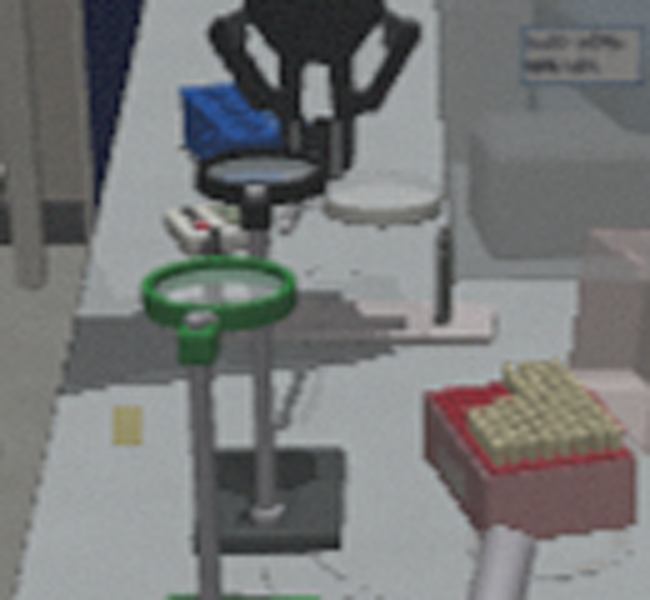

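View pics/top8c.png

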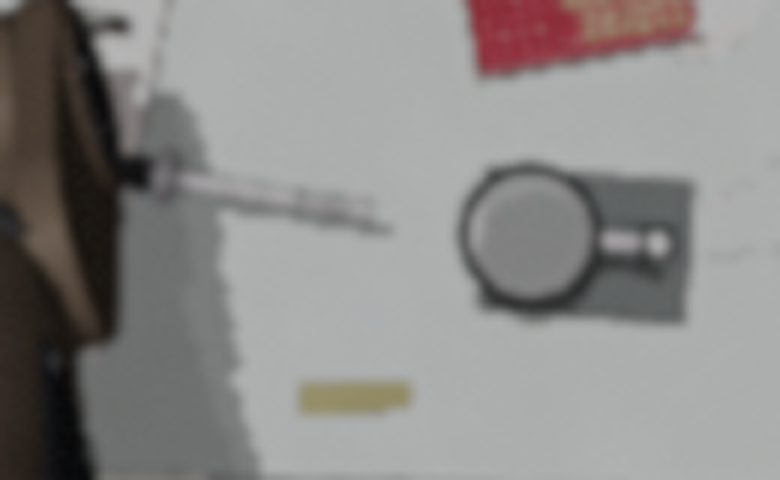

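Emit:
{"name": "apply_moves", "arguments": {"deltas": [[[-0.02, 0, 0.001], [0, 0, 0]], [[-0.04, 0, 0.001], [0, 0, 0]], [[-0.06, 0, 0.001], [0, 0, 0]], [[-0.072, 0, 0.001], [0, 0, 0]], [[-0.08, 0, 0.001], [0, 0, 0]], [[-0.08, 0, 0.001], [0, 0, 0]], [[-0.08, 0, 0.001], [0, 0, 0]], [[-0.08, 0, 0.001], [0, 0, 0]]]}}

```text
time: 19.7
eef_pos: [0.4681, 0.1253, 0.1032]
orientation: [2.37, 2.062, 0.0]
wrist_force: [0.2, 0.8, -1.1]
width: 0.0167
```

Emit:
{"name": "apply_moves", "arguments": {"deltas": [[[0, 0, 0], [0, 0, 0]], [[0, 0, 0], [0, 0, 0]], [[0, 0, 0], [0, 0, 0]], [[0, 0, 0], [0, 0, 0]]]}}

```text
time: 20.2
eef_pos: [0.4681, 0.1249, 0.1032]
orientation: [2.37, 2.062, 0.0]
wrist_force: [-0.5, -0.2, -1.5]
width: 0.0168
```

```bash
python3 - <<'E'
from h import *
import cv2
st()
p,R=pose();h=-R.as_matrix()[:,0];tip=p+.156*h-.019*R.as_matrix()[:,2];print('tip',tip,'off',tip[:2]-[.446,-.03],'tilt',np.degrees(np.arcsin(h[2])))
for c in ['side','top']:
    I=cams.camera_info(c);im=cams.snapshot(c);cv2.imwrite(f'pics/{c}9.png',im);print(c,proj(I,tip),proj(I,tip-h*.08),spotter.tip_of(c,'gauge_tip')[:1])
im=cv2.imread('pics/side9.png');cv2.imwrite('pics/side9c.png',cv2.resize(im[140:260,170:300],None,fx=5,fy=5,interpolation=cv2.INTER_CUBIC))
im=cv2.imread('pics/top9.png');cv2.imwrite('pics/top9c.png',cv2.resize(im[210:290,170:300],None,fx=6,fy=6,interpolation=cv2.INTER_CUBIC))
E
```

```text
t 20.2 q [0.124 0.484 2.029 0.    0.629 0.263] p [0.4681 0.1249 0.1032] F [-0.5 -0.2 -1.5] w 0.0168
tip [ 0.44644366 -0.02959041  0.12221664] off [0.00044366 0.00040959] tilt -0.005484529190746769
side [222.99906284 195.23846863] [227.08018509 185.42719348] [{'location': [221.6, 197.0], 'score': 0.42}]
top [259.24881962 249.40548424] [232.27003778 244.90261791] []
```

View pics/side9c.png

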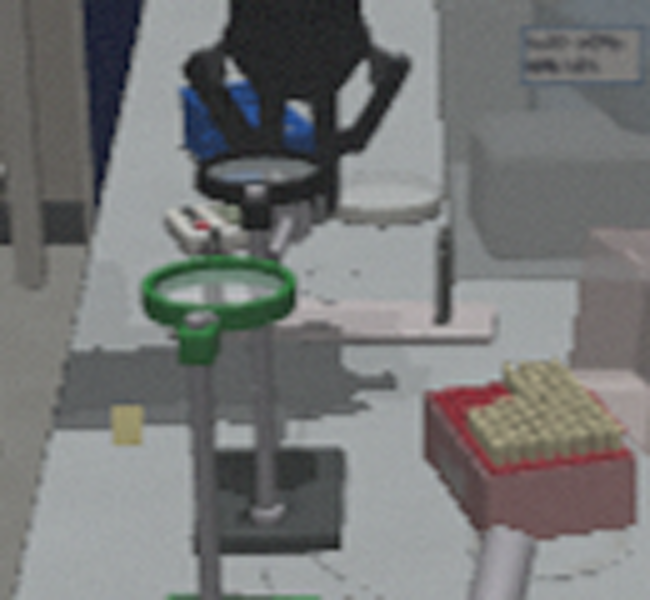

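View pics/top9c.png

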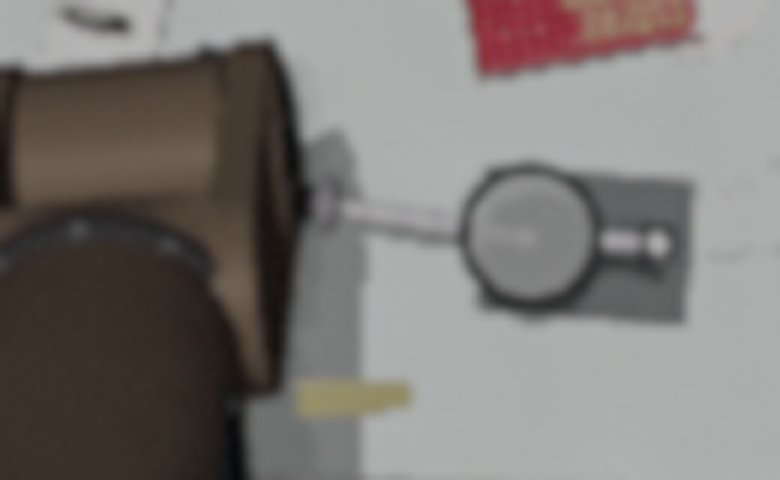

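```bash
python3 -c "
from h import *
st();print(bot.close_job())"
```

```text
t 20.4 q [0.124 0.484 2.029 0.    0.629 0.263] p [0.468  0.1249 0.1032] F [ 0.5  0.  -0.9] w 0.017
the job is handed in; nothing more can be done
None
```

I carried out every step and handed the job in at 20.4 s of the 61 s allowed; the close call gave no verdict.

- **Seating:** I lifted the rod off its rest and slid it tip first into the guide tube. It went in freely until the collar met the rim. Motion stopped there with about 12 N at the wrist, well under the 50 N limit, and I held it for about a second. The side picture shows the collar on the rim.
- **Withdrawal:** I drew the rod straight out until the tip was about 6 cm clear of the rim; the side picture confirms it.
- **Final pose:** The rod is held under the black magnifier, not the green look-alike. By arm readings the tip is within 1 mm of my estimate of the lens centre, 122 mm above the worktop. The tool is level within 0.01 degrees.
- **Last checks:** In the last top picture the tip shows through the lens about 1 pixel (3 mm) from its middle. The wrist force is close to zero. The side view was partly blocked by the stands, so the 122 mm height comes from the arm readings. I did not measure the beaker, bottle or can at the end. They looked undisturbed wherever they showed in the pictures, and I never moved close to them.
- **Disagreements:** The top and wrist cameras differed by 3 to 5 mm on the rod and the pump. I used the wrist camera for the grasp and the tube, after checking the tube against the side view. The lens position rests on the top and side cameras, which agreed, and 3 mm is well inside the 15 mm allowed.

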